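Unstack the parts onto their foam pads

ROBOT

A 6-joint arm with a two-finger parallel gripper is mounted at the origin on a cart in front of the work surface, level with it; the furniture and walls round the work are solid. World frame = base frame: x ahead of the robot, y to its left, z up, the work surface at z = 0. Lengths are in mm, angles in rad, forces in N, time in s.
With the tool pointing down it reaches from about 400 to 825 mm from the base axis. Payload 7 kg.
Tool frame: the origin (TCP) lies between the finger pads; the fingertips stand 17 mm ahead of it and the grasp point (between the pads) lies 2 mm behind it; x points along the fingers, z is the direction in which the jaws open and shut, and the axes are right-handed (so a half turn about x gives the same grasp; the last joint's range is limited). The gripper opens to 85 mm and grips with 20 to 120 N. Pads are 22 mm wide; open, the fingers measure 114 mm over their backs; the gripper's body (76 mm by 85 mm) begins 54 mm behind the grasp point. The pads swing forward as they close: fully open they stand 13 mm farther back than shut.
Start: joints at [1.445, 0.359, 0.012, 0, -1.224, -0.288], TCP at [271.418, 618.003, 248.302] pointing down, gripper open.
Joint ranges: [-3.07, 3.07], [-1.43, 2.12], [-1.02, 1.25], [-3.03, 1.67], [-3.05, -0], [-3.03, 3.03]. Speed limits (rad/s): [2.39, 2.39, 3.01, 3.14, 3.14, 3.14].

INTERFACE

Orientations are given as a unit quaternion [w, x, y, z].
In Python, from cell import ctrl, eyes, workorder gives the robot as it stands. The module is installed in compiled form; this text tells all that it offers.
- The arm moves only by the shell command python3 -m jog 'ROWS' [OPENING] [FORCE]. ROWS is JSON, a list of rows, each an object with "linear": the shift along the tool's x, y, z in m, a list of three; "roll": the turn about the tool's x in rad. A call has 1 to 5 rows; each row shifts and turns the commanded pose from where the row before left it, along the tool's axes as they then stand; what a row does not reach is not made up. A row lasts 1/12 s, in which the tool goes at most 41.7 mm and 7.16 degrees, less where a joint would pass 70% of its speed; a pose out of reach is approached as far as the arm can. A call is refused whole if a number of a shift passes 0.0417 or a number of a turn 0.125, either way. A call with a gripper value outside its range is refused whole. OPENING is the gripper's target within -1 to 1 (shut at 1, half-way at 0, fully open at -1), set as the call begins (- or left out, the last holds). The fingers move at their own pace and stop on an object; FORCE is the grip in N (left out, the last holds). Time passes only in rows, so rows that do not move let the fingers close. It gives the time, the measured TCP pose, the force and the opening at its end, in the units of the state.
- ctrl.sense(): the state, without advancing time (a new reading comes with each control period).
- eyes.read_camera(name): name is "side" or "top" or "wrist"; returns a dict with "pixels" (400x640x3 uint8, red, green, blue), "fx", "fy", "cx", "cy" (pixels), "origin" and "orientation" of the camera in the world. Camera axes: x right, y up, looking along -z (the intrinsics and any distortion apply to the point x, -y, -z); pixel columns grow to the right and rows downward; lengths in mm; the calibration is good to about 2 mm. A picture is of the moment at which its call begins. There is no depth.
- workorder.finish_job(): hands the job in, once; it reports no verdict.
The state is a dict: "time": time; "q": joint angles; "dq": joint speeds; "joint_efforts": joint torques, N m; "position": TCP position; "eef_rot": TCP orientation; "force": force on the tool from outside, world axes, zero at the start; "torque": the same for the moment, N m; "finger_gap": finger opening in mm.
Only numpy, scipy, OpenCV 4.12 (cv2) and the standard library are available. Lean on these libraries where they do the work, as an engineer would, in place of code of your own. Each camera call takes 0.05 s, during which the arm holds its last target. There are 200 camera calls.

TASK

The small parts were left in one stack on the bench. Take the stack apart from the top down and lay each part flat in the recess of the black and yellow foam pad cut for it (lens in the small round one, drilled block in the small rectangular one, black tape roll in the large round one, white box in the large rectangular one), the block and the box square in their recesses, long side along long side. Do not knock over the red battery that stands nearby.

Things in the scene. Friction and masses are not known exactly. Their poses are not given: they have to be found in the camera images.
- lens: lens in a black ring mount, a disc 28 mm across and 11 mm high; at the start the topmost part, lying on the drilled block. Origin: centre of its underside, z up (its height axis). Goes in pad_lens.
- block: whitish drilled aluminium block, 30 (x) by 45 (y) by 22 (z) mm; at the start under the lens, on the tape roll. Origin: centre of its underside; either way round is the same. Goes in pad_block.
- tape: small roll of black tape on a tan core, lying flat, 61 mm across and 19 mm high; at the start under the block, on the white box. Origin: centre of its underside, z along the roll's axis. Goes in pad_tape.
- carton: flat white cardboard box, 105 (x) by 62 (y) by 16 (z) mm, rigid and closed; the bottom of the stack, on the bench. Origin: centre of its underside; either way round is the same. Goes in pad_carton.
- pad_lens: fixed flat pad of black tool foam, 70 by 70 mm, 6 mm thick, with a round, 48 mm wide, recess with an amber-yellow floor at its centre. The recess is 2.5 mm deep. Origin: centre of the pad's underside, on the bench; the recess floor lies 3.5 mm above it; z up.
- pad_block: fixed flat pad of black tool foam, 62 (x) by 77 (y) mm, 6 mm thick, with a rectangular, 46 (x) by 61 (y) mm, recess with an amber-yellow floor at its centre. The recess is 2.5 mm deep. Origin: centre of the pad's underside, on the bench; the recess floor lies 3.5 mm above it; z up; the block's x axis goes along the pad's x, either way round.
- pad_tape: fixed flat pad of black tool foam, 96 by 96 mm, 6 mm thick, with a round, 82 mm wide, recess with an amber-yellow floor at its centre. The recess is 2.5 mm deep. Origin: centre of the pad's underside, on the bench; the recess floor lies 3.5 mm above it; z up.
- pad_carton: fixed flat pad of black tool foam, 135 (x) by 92 (y) mm, 6 mm thick, with a rectangular, 121 (x) by 78 (y) mm, recess with an amber-yellow floor at its centre. The recess is 2.5 mm deep. Origin: centre of the pad's underside, on the bench; the recess floor lies 3.5 mm above it; z up; the box's x axis goes along the pad's x, either way round.
- cell: red and white round battery, 15 mm across and 50 mm tall, standing loose on its end; a bystander that must stay standing. Origin: centre of its underside, z up.

How it is judged:
By the outcome, as a careful person would: the job done as asked, in the order asked, and still so for the second after the job is handed in, with the robot touching nothing.
It also fails if it takes over 93 s, if anything falls off the work surface, if the arm or the gripper's body presses on something with over 40 N, if the wrist force passes 120 N, or if a joint passes its speed limit or range.

## Working session

There is one attempt and no reset: what is moved stays moved. The work goes in short steps, Python scripts to look and compute and a shell command to move; the robot and the scene stay as the last step left them, time stands still between calls to the robot, and variables do not carry over. Pictures are saved under pics/ and viewed, about 12 in all and at most 16, crops included, and the job is handed in when it is done.

```bash
mkdir -p pics
cat > h.py <<'E'
import numpy as np, cv2
from scipy.spatial.transform import Rotation as R
from cell import ctrl, eyes, workorder
def rot(q): return R.from_quat([q[1],q[2],q[3],q[0]]).as_matrix()
def shot(name,fn):
    c=eyes.read_camera(name); cv2.imwrite('pics/'+fn+'.png',c['pixels'][:,:,::-1])
    np.save('pics/'+fn+'.npy',{k:v for k,v in c.items()},allow_pickle=True); return c
def load(fn): return np.load('pics/'+fn+'.npy',allow_pickle=True).item()
def w(c,u,v,z):
    d=rot(c['orientation'])@np.array([(u-c['cx'])/c['fx'],-(v-c['cy'])/c['fy'],-1]); o=np.array(c['origin'])
    return o+d*(z-o[2])/d[2]
def px(c,p):
    q=rot(c['orientation']).T@(np.array(p)-np.array(c['origin'])); return c['cx']+c['fx']*q[0]/-q[2], c['cy']-c['fy']*q[1]/-q[2]
E
python3 - <<'E'
from h import *
s=ctrl.sense();print(s['time'],s['position'],s['eef_rot'],s['finger_gap'],s['force']);print(rot(s['eef_rot']))
for n in('side','top','wrist'):
    c=shot(n,n+'0'); print({k:v for k,v in c.items() if k!='pixels'})
E
```

```text
0.0 [271.25938728 617.58322614 247.31852876] [-0.38694743 -0.59159723 -0.38619067  0.59257166] 85.39610088590716 [ 0.17836402 -0.0345027   0.16798175]
[[-5.68807472e-04  9.15526826e-01 -4.02256519e-01]
 [-1.64950088e-03 -4.02256896e-01 -9.15525351e-01]
 [-9.99998478e-01  1.42764820e-04  1.73896903e-03]]
{'fx': 366.1038094203927, 'fy': 366.1038094203927, 'cx': 317.1022119484675, 'cy': 190.96726468273124, 'origin': array([454.95980213, 715.13685706, 481.93879602]), 'orientation': array([-0.05270533, -0.02861584,  0.50639933,  0.86021102])}
{'fx': 500.6748922246895, 'fy': 500.6748922246895, 'cx': 314.69762171430676, 'cy': 203.16759158608744, 'origin': array([ 338.25998386,  -26.73898623, 1158.96235955]), 'orientation': array([-0.69650872, -0.05801444,  0.05185623,  0.7133168 ])}
{'fx': 282.68261599488574, 'fy': 282.68261599488574, 'cx': 319.33744446462333, 'cy': 198.27177695671526, 'origin': array([336.53457509, 589.98856553, 372.49697955]), 'orientation': array([-0.54092643,  0.07806806, -0.11910863,  0.82892528])}
```

View pics/top0.png

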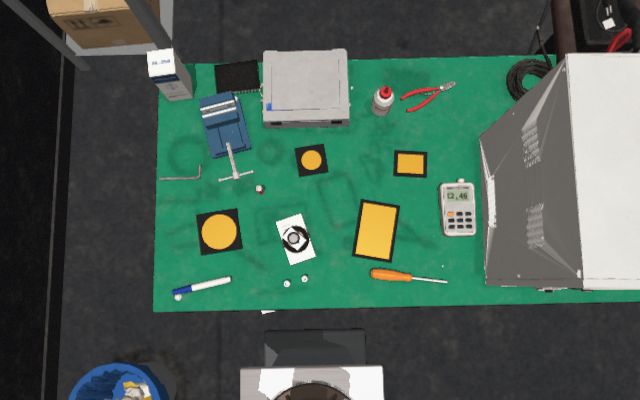

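View pics/side0.png

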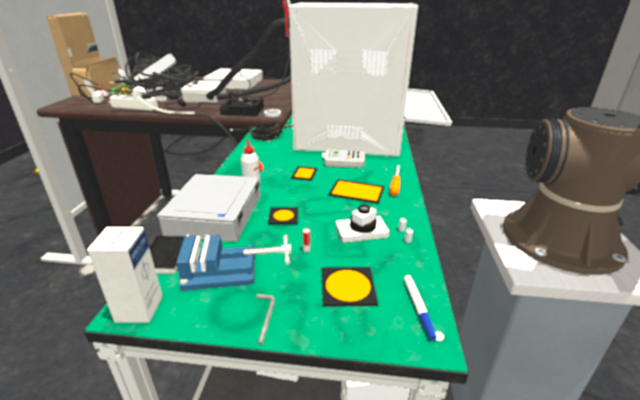

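The top view shows the stack at about (296,239), the pads at lens (312,160), block (410,164), tape (219,232) and carton (376,231), and the battery at (259,188). The side view agrees. I'll enlarge the work area next.

Run:
```python
from h import *
c=load('top0'); im=c['pixels'][:,:,::-1]
a=cv2.resize(im[135:285,185:445],None,fx=3,fy=3,interpolation=cv2.INTER_CUBIC); cv2.imwrite('pics/topc.png',a)
s=load('side0'); a=cv2.resize(s['pixels'][160:320,260:440,::-1],None,fx=4,fy=4,interpolation=cv2.INTER_CUBIC)[:600,:720]; cv2.imwrite('pics/sidec.png',a)
print('base px',px(c,[0,0,0]),px(s,[0,0,0]), px(c,[271,618,247]))
for cam,n in((c,'top'),(s,'side')):
  hsv=cv2.cvtColor(np.ascontiguousarray(cam['pixels']),cv2.COLOR_RGB2HSV)
  m=cv2.inRange(hsv,(14,150,120),(28,255,255))
  for ct in cv2.findContours(m,0,1)[0]:
    if cv2.contourArea(ct)<100: continue
    # world contour on floor
    W=np.array([w(cam,p[0][0],p[0][1],3.5)[:2] for p in ct],np.float32)
    (cx,cy),(a,b),th=cv2.minAreaRect(W); e=cv2.minEnclosingCircle(W)
    M=cv2.moments(W); print(n,ct[:,0].mean(0).round(),'cent',round(M['m10']/M['m00'],1),round(M['m01']/M['m00'],1),'rect',round(cx,1),round(cy,1),round(a,1),round(b,1),round(th,1))
```

```text
base px (np.float64(311.60868941664745), np.float64(438.7482067271932)) (np.float64(559.5755022339383), np.float64(238.53820314231768)) (np.float64(-39.66423002573464), np.float64(328.10434286286767))
top [392. 277.] cent 345.9 -189.2 rect 345.2 -190.7 87.3 14.8 83.0
top [219. 231.] cent 459.3 205.2 rect 459.9 204.8 80.3 81.0 44.7
top [376. 231.] cent 452.8 -158.5 rect 452.8 -158.6 78.7 122.4 78.8
top [410. 163.] cent 609.1 -246.1 rect 609.0 -245.8 61.2 46.3 86.8
top [311. 160.] cent 624.4 -12.4 rect 624.5 -12.4 46.2 45.8 43.0
side [348. 285.] cent 457.6 204.7 rect 457.5 204.2 84.5 83.2 7.1
side [283. 215.] cent 623.1 -14.1 rect 622.8 -14.7 51.4 49.0 7.3
side [357. 190.] cent 451.2 -159.4 rect 451.1 -159.7 87.2 126.5 78.9
side [395. 185.] cent 346.1 -200.4 rect 345.6 -202.1 117.3 23.7 80.5
side [304. 173.] cent 608.2 -246.9 rect 608.5 -247.1 70.4 51.6 84.9
```

View pics/topc.png

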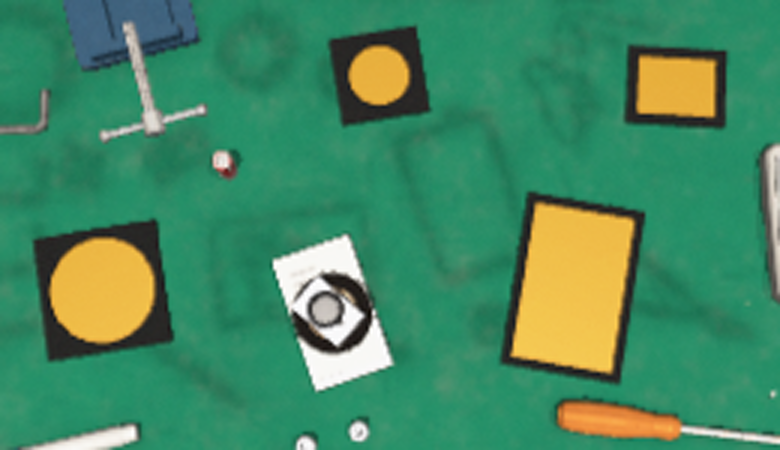

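View pics/sidec.png

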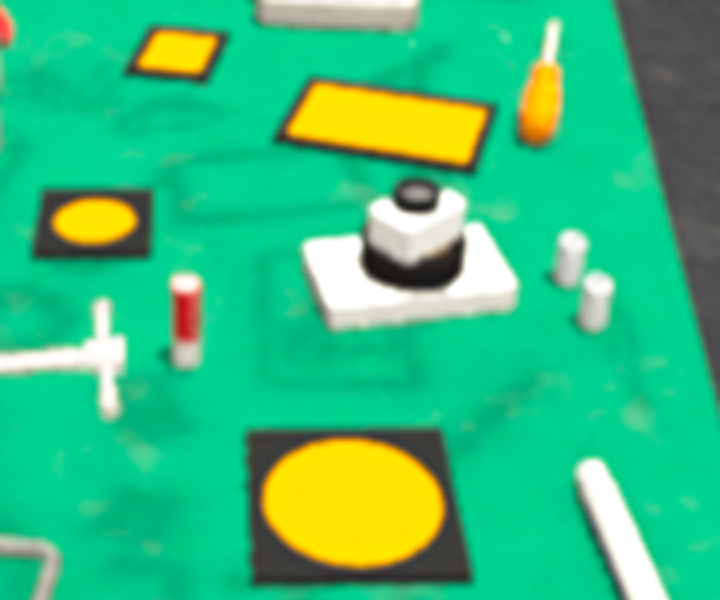

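The crops show these top-view corners. The carton is at (273,261), (349,235), (393,365), (316,391). The block is at (293,311), (325,275), (366,314), (332,346). The lens centre is about (326,308) and the tape spans x 291–372, y 271–354. Two white pegs stand at about (305,441) and (358,430). The battery's base is near (186,362) in the side crop.

```bash
cat >> h.py <<'E'
def plan(x,y,z,yaw,roll0=None):
    """yaw: world angle of jaw (tool z) axis, deg; print roll, then shift in tool axes after roll"""
    s=ctrl.sense(); M=rot(s['eef_rot']); p=np.array(s['position'])
    cur=np.degrees(np.arctan2(M[1,2],M[0,2])); d=(yaw-cur+90)%180-90
    if roll0 is not None: d+=roll0
    M2=M@R.from_rotvec([-np.radians(d),0,0]).as_matrix()  # tool x is down: +roll turns yaw negative
    print('t',s['time'],'pos',p.round(1),'jaw yaw',cur.round(1),'q6',round(s['q'][5],2),'gap',round(s['finger_gap'],1),'F',np.round(s['force'],1))
    print('roll',round(-np.radians(d),3),'shift mm',(M2.T@(np.array([x,y,z])-p)).round(1))
E
python3 - <<'E'
from h import *
c=load('top0'); s=load('side0')
T=lambda x,y,z:w(c,(x+.5)/3-.5+185,(y+.5)/3-.5+135,z)
S=lambda x,y,z:w(s,(x+.5)/4-.5+260,(y+.5)/4-.5+160,z)
def rect(n,P):
    W=np.array(P)[:,:2]; L=[np.linalg.norm(W[i]-W[i-1]) for i in range(4)]
    i=int(np.argmax(L)); d=W[i]-W[i-1]; print(n,W.mean(0).round(1),np.round(L,1),'long yaw',np.degrees(np.arctan2(d[1],d[0])).round(1)%180)
rect('carton',[T(*p,16) for p in((273,261),(349,235),(393,365),(316,391))])
rect('block',[T(*p,57) for p in((293,311),(325,275),(366,314),(332,346))])
print('lens',T(326,308,68), 'side',S(416,192,68))
print('tape',T(331.5,312.5,35), T(291,312,35)-T(372,312,35),T(331,271,35)-T(331,354,35))
print('cell',S(186,362,0),T(222,155,50),T(226,172,0))
print('pegs',S(566,282,0),S(592,327,0))
E
```

```text
carton [436.1  26.8] [104.5  61.5 105.   61.4] long yaw 17.400000000000006
block [433.5  27.6] [38.6 35.4 41.8 34.1] long yaw 45.099999999999994
lens [435.09933301  29.1816669   68.        ] side [434.16779427  35.5376883   68.        ]
tape [434.55279185  26.80592214  35.        ] [ 1.45241349 60.71693446  0.        ] [62.25953109 -1.05416124  0.        ]
cell [5.49068991e+02 1.10243880e+02 5.68434189e-14] [553.82062021 106.46064916  50.        ] [549.88422835 109.40153549   0.        ]
pegs [3.45036438e+02 1.13176256e+01 5.68434189e-14] [ 3.34349481e+02  5.25917548e+01 -5.68434189e-14]
```

View pics/wrist0.png

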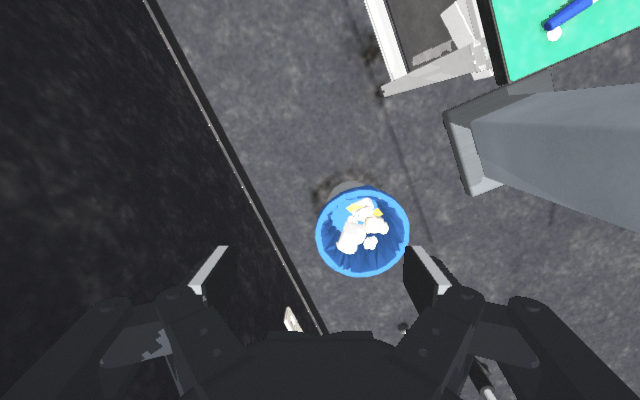

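The wrist camera sees only floor for now; it looks past the fingers, so it will be useful above the stack. I'm moving over the stack at height.

```bash
A='[0,0.0242,0.0297]'; python3 -m jog '[{"linear":[0,0.0242,0.0297],"roll":0},{"linear":[0,0.0242,0.0297],"roll":0},{"linear":[0,0.0242,0.0297],"roll":0},{"linear":[0,0.0242,0.0297],"roll":0},{"linear":[0,0.0242,0.0297],"roll":0}]' 0 40
python3 -m jog '[{"linear":[0,0.0242,0.0297],"roll":0},{"linear":[0,0.0242,0.0297],"roll":0},{"linear":[0,0.0242,0.0297],"roll":0},{"linear":[0,0.0242,0.0297],"roll":0},{"linear":[0,0.0242,0.0297],"roll":0}]'
python3 -m jog '[{"linear":[0,0.0242,0.0297],"roll":0},{"linear":[0,0.0242,0.0297],"roll":0},{"linear":[0,0.0242,0.0297],"roll":0},{"linear":[0,0.0242,0.0297],"roll":0},{"linear":[0,0.0242,0.0297],"roll":0}]'
python3 -m jog '[{"linear":[0,0.01,0.01],"roll":0},{"linear":[0,0,0],"roll":0}]'
python3 - <<'E'
from h import *
c=shot('wrist','w1'); cv2.imwrite('pics/w1c.png',cv2.resize(c['pixels'][:,:,::-1],(800,500),interpolation=cv2.INTER_CUBIC))
print(c['origin'],'stack px',px(c,[434,28,57]))
plan(435,29,75,66)
s=load('side0'); t=load('top0')
print('box',w(s,237,243,0),w(s,165,235,0),w(s,260,200,0),'top z?',[w(t,265,123,z)[:2].round() for z in(60,80)],[w(s,243,228,z)[:2].round() for z in (60,80)])
print('cabinet',w(s,300,152,0),w(s,400,154,0),'meter',w(s,325,165,0))
E
```

```text
time: 0.57
position: [322.6, 431.5, 247.9]
eef_rot: [-0.387, -0.592, -0.387, 0.592]
force: [1.4, -0.6, 0.6]
finger_gap: 42.7
time: 0.98
position: [373.5, 246.9, 248.3]
eef_rot: [0.387, 0.592, 0.387, -0.592]
force: [0.2, -0.2, -1.0]
finger_gap: 42.9
time: 1.4
position: [424.5, 62.3, 248.6]
eef_rot: [0.387, 0.592, 0.387, -0.592]
force: [1.6, 0.1, -0.0]
finger_gap: 43.0
time: 1.57
position: [430.0, 48.3, 248.2]
eef_rot: [-0.386, -0.593, -0.386, 0.593]
force: [-0.2, 0.4, -0.4]
finger_gap: 42.4
[495.14678613  20.25873608 373.19979584] stack px (np.float64(335.1344999116722), np.float64(169.4750540320371))
t 1.6167 pos [429.8  49.5 248.2] jaw yaw -113.9 q6 0.58 gap 42.4 F [-0.7 -0.5  0. ]
roll 0.002 shift mm [173.2  13.1  16.6]
box [7.00463440e+02 1.04600135e+02 5.68434189e-14] [867.99584634  96.33558947   0.        ] [697.91371886 -80.02127658   0.        ] top z? [array([699.,  90.]), array([692.,  88.])] [array([673., 131.]), array([663., 159.])]
cabinet [ 645.90183612 -406.62404536    0.        ] [ 313.92577821 -432.86289237    0.        ] meter [ 552.36399294 -314.96116348    0.        ]
```

View pics/w1c.png

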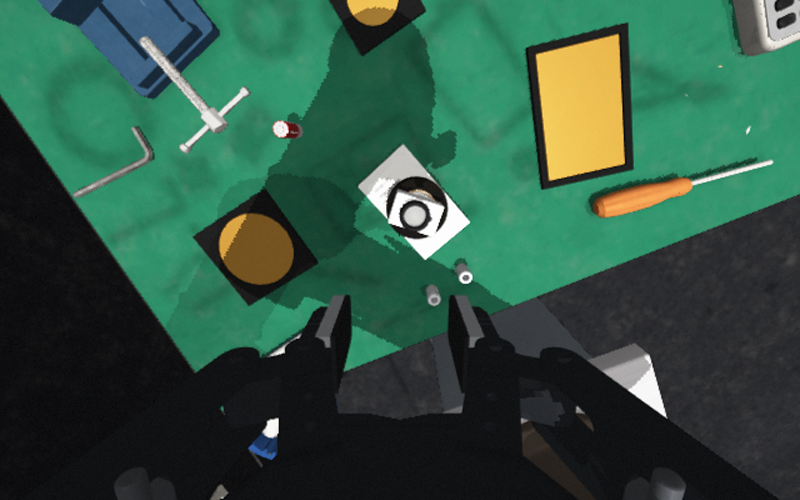

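The wrist view shows the stack at about (414,205) in the enlarged frame, the battery upright at (287,130) and the pegs at (433,295) and (463,273). I'll crop the stack closely.

Run:
```python
from h import *
c=load('w1'); cv2.imwrite('pics/w1d.png',cv2.resize(c['pixels'][112:212,280:380,::-1],None,fx=6,fy=6,interpolation=cv2.INTER_CUBIC))
```

```text
(no output)
```

View pics/w1d.png

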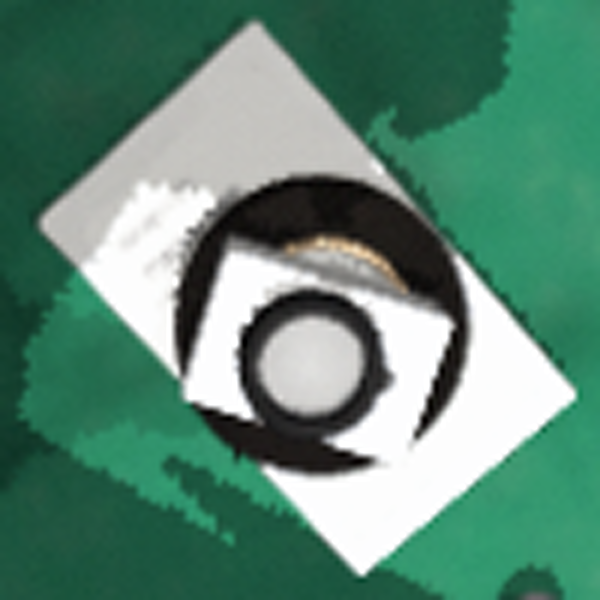

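The crop shows the block corners at (230,237), (453,318), (410,465), (187,395). The lens centre is (311,362), the tape centre about (321,325), and the carton corners are (255,20), (577,395), (362,577), (38,220).

Run:
```python
from h import *
c=load('w1')
T=lambda x,y,z:w(c,(x+.5)/6-.5+280,(y+.5)/6-.5+112,z)
def rect(n,P):
    W=np.array(P)[:,:2]; L=[np.linalg.norm(W[i]-W[i-1]) for i in range(4)]
    i=int(np.argmax(L)); d=W[i]-W[i-1]; print(n,W.mean(0).round(1),np.round(L,1),'long yaw',np.degrees(np.arctan2(d[1],d[0])).round(1)%180)
rect('carton',[T(*p,16) for p in((255,20),(577,395),(362,577),(38,220))])
rect('block',[T(*p,57) for p in((230,237),(453,318),(410,465),(187,395))])
l=T(311,362,68);print('lens',l, T(238,362,68)-T(384,362,68)); print('tape',T(321,325,35))
plan(l[0],l[1],75,66)
```

```text
carton [435.3  30.2] [ 60.4 103.9  61.2 104.6] long yaw 17.5
block [433.6  30.8] [31.  44.5 29.4 45. ] long yaw 48.3
lens [435.28823805  32.51193926  68.        ] [10.81298887 24.36060155  0.        ]
tape [434.93463968  29.02025487  35.        ]
t 1.6167 pos [429.8  49.5 248.2] jaw yaw -113.9 q6 0.58 gap 42.4 F [-0.7 -0.5  0. ]
roll 0.002 shift mm [173.2  11.9  13.2]
```

```bash
python3 -m jog '[{"linear":[0.035,0.006,0.0074],"roll":0},{"linear":[0.035,0.006,0.0074],"roll":0},{"linear":[0.035,0,0],"roll":0},{"linear":[0.03,0,0],"roll":0},{"linear":[0.02,0,0],"roll":0}]' -0.1 40
python3 -m jog '[{"linear":[0.01,0,0],"roll":0},{"linear":[0.007,0,0],"roll":0},{"linear":[0,0,0],"roll":0}]'
python3 - <<'E'
from h import *
plan(435,31,75,66)
a=shot('side','s1'); b=shot('wrist','w2')
u,v=map(int,px(a,[435,31,70])); A=cv2.resize(a['pixels'][v-60:v+40,u-50:u+50,::-1],(400,400),interpolation=cv2.INTER_CUBIC)
u,v=map(int,px(b,[435,31,68])); print(u,v); B=cv2.resize(b['pixels'][v-60:v+60,u-60:u+60,::-1],(400,400),interpolation=cv2.INTER_CUBIC)
cv2.imwrite('pics/l1.png',np.hstack([A,B]))
E
```

```text
time: 2.03
position: [433.3, 32.6, 90.8]
eef_rot: [-0.386, -0.591, -0.387, 0.593]
force: [0.6, 0.0, 0.4]
finger_gap: 47.0
time: 2.28
position: [434.1, 32.9, 75.1]
eef_rot: [-0.387, -0.591, -0.387, 0.593]
force: [-0.8, 0.3, 0.0]
finger_gap: 46.8
t 2.2833 pos [434.1  32.9  75.1] jaw yaw -113.7 q6 0.63 gap 46.8 F [-0.8  0.3  0. ]
roll 0.006 shift mm [0.1 1.6 1.4]
324 254
```

View pics/l1.png

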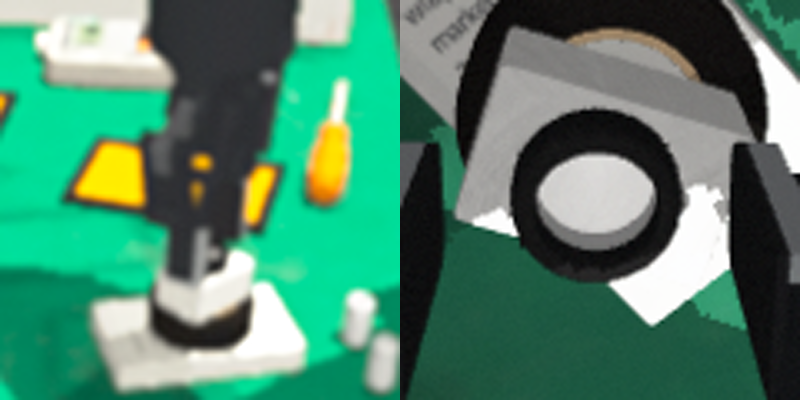

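The lens sits between the fingers, with its ring centre at (597,195) and the pads at columns 440 and 735. The tips are above the block. Closing now.

```bash
python3 -m jog '[{"linear":[0,0.001,0.0014],"roll":0},{"linear":[0,0,0],"roll":0},{"linear":[0,0,0],"roll":0},{"linear":[0,0,0],"roll":0},{"linear":[0,0,0],"roll":0}]' 1 40
python3 -m jog '[{"linear":[-0.004,0,0],"roll":0},{"linear":[-0.012,0,0],"roll":0},{"linear":[-0.014,0,0],"roll":0},{"linear":[0,0,0],"roll":0}]'
python3 - <<'E'
from h import *
plan(624,-13.2,100,66)
a=shot('side','s2'); b=shot('wrist','w3')
u,v=map(int,px(a,[435,31,90])); A=cv2.resize(a['pixels'][v-50:v+50,u-50:u+50,::-1],(400,400),interpolation=cv2.INTER_CUBIC)
u,v=map(int,px(b,[435,31,90])); print(u,v); B=cv2.resize(b['pixels'][v-60:v+60,u-60:u+60,::-1],(400,400),interpolation=cv2.INTER_CUBIC)
cv2.imwrite('pics/l2.png',np.hstack([A,B]))
E
```

```text
time: 2.8
position: [436.0, 31.3, 77.4]
eef_rot: [0.387, 0.593, 0.387, -0.591]
force: [-1.0, -0.1, 6.5]
finger_gap: 24.7
time: 3.13
position: [436.6, 31.4, 108.9]
eef_rot: [0.387, 0.593, 0.386, -0.591]
force: [0.7, 0.6, 0.2]
finger_gap: 24.5
t 3.1333 pos [436.6  31.4 108.9] jaw yaw -113.7 q6 0.63 gap 24.5 F [0.7 0.6 0.2]
roll 0.005 shift mm [  9.5 189.4 -35.4]
322 249
```

View pics/l2.png

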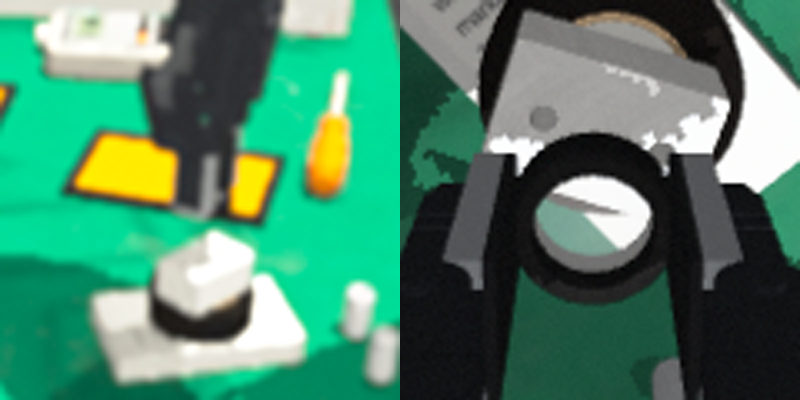

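The lens is held (gap 24.5) and the block stack is undisturbed. The tips reach to about the lens underside, so I'll lower gently and lift slightly before opening.

```bash
python3 -m jog '[{"linear":[-0.005,0.02,-0.0036],"roll":0},{"linear":[0,0.0335,-0.0063],"roll":0},{"linear":[0,0.0335,-0.0063],"roll":0},{"linear":[0,0.0335,-0.0063],"roll":0},{"linear":[0,0.0335,-0.0063],"roll":0}]'
python3 -m jog '[{"linear":[0.015,0.0235,-0.0044],"roll":0},{"linear":[0.025,0.012,-0.0022],"roll":0},{"linear":[0.025,0,0],"roll":0},{"linear":[0.01,0,0],"roll":0},{"linear":[0,0,0],"roll":0}]'
python3 - <<'E'
from h import *
plan(624,-13.2,30,66)
E
```

```text
time: 3.65
position: [588.8, -5.3, 110.4]
eef_rot: [-0.386, -0.592, -0.387, 0.592]
force: [-0.1, 1.6, -0.3]
finger_gap: 24.7
time: 4.07
position: [620.2, -13.6, 32.6]
eef_rot: [-0.385, -0.59, -0.387, 0.595]
force: [-0.2, -0.1, 0.3]
finger_gap: 24.3
t 4.0667 pos [620.2 -13.6  32.6] jaw yaw -113.8 q6 0.86 gap 24.3 F [-0.2 -0.1  0.3]
roll 0.004 shift mm [ 2.6  3.3 -1.9]
```

```bash
python3 -m jog '[{"linear":[0.002,0.0033,-0.0019],"roll":0},{"linear":[0.002,0,0],"roll":0},{"linear":[0.001,0,0],"roll":0},{"linear":[0,0,0],"roll":0}]'
python3 -m jog '[{"linear":[0.002,0,0],"roll":0},{"linear":[0,0,0],"roll":0}]'
python3 -m jog '[{"linear":[0.0015,0,0],"roll":0},{"linear":[0,0,0],"roll":0}]'
python3 -m jog '[{"linear":[0.0015,0,0],"roll":0},{"linear":[0,0,0],"roll":0}]'
```

```text
time: 4.4
position: [627.2, -12.1, 32.5]
eef_rot: [0.387, 0.593, 0.387, -0.591]
force: [-0.3, 1.5, -0.3]
finger_gap: 24.6
time: 4.57
position: [626.7, -12.3, 29.8]
eef_rot: [0.387, 0.592, 0.387, -0.592]
force: [-0.5, 0.3, -0.5]
finger_gap: 24.7
time: 4.73
position: [626.6, -12.5, 27.8]
eef_rot: [0.387, 0.592, 0.387, -0.592]
force: [0.8, -0.1, -0.5]
finger_gap: 24.6
time: 4.9
position: [626.5, -12.5, 26.1]
eef_rot: [-0.387, -0.592, -0.387, 0.592]
force: [0.2, -0.8, -0.4]
finger_gap: 24.4
```

```bash
python3 -m jog '[{"linear":[0.0015,-0.0022,0.001],"roll":0},{"linear":[0,0,0],"roll":0}]'
python3 -m jog '[{"linear":[0.001,0,0],"roll":0},{"linear":[0,0,0],"roll":0}]'
python3 - <<'E'
from h import *
plan(624,-13.2,24,66)
b=shot('wrist','w4')
u,v=map(int,px(b,[624,-13,6])); print(u,v); cv2.imwrite('pics/l3.png',cv2.resize(b['pixels'][v-90:v+60,u-90:u+90,::-1],None,fx=4,fy=4,interpolation=cv2.INTER_CUBIC))
E
```

```text
time: 5.07
position: [624.2, -12.5, 24.8]
eef_rot: [0.387, 0.592, 0.387, -0.592]
force: [-0.2, 0.2, -0.2]
finger_gap: 24.7
time: 5.23
position: [624.3, -12.5, 24.7]
eef_rot: [0.387, 0.592, 0.387, -0.592]
force: [-2.2, 0.1, 7.3]
finger_gap: 24.2
t 5.2333 pos [624.3 -12.5  24.7] jaw yaw -113.7 q6 0.86 gap 24.2 F [-2.2  0.1  7.3]
roll 0.005 shift mm [0.7 0.  0.8]
321 247
```

View pics/l3.png

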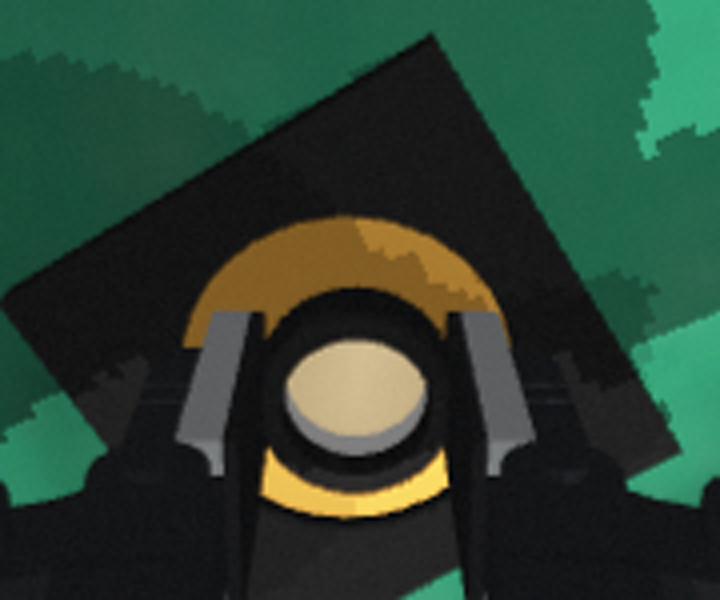

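The lens is inside the recess: ring centre (355,390), recess spanning rows 217–518, contact force 7 N. I'll lift 1.5 mm, open a little and rise.

```bash
python3 -m jog '[{"linear":[-0.0017,0,0],"roll":0},{"linear":[0,0,0],"roll":0}]'
python3 -m jog '[{"linear":[0,0,0],"roll":0},{"linear":[0,0,0],"roll":0},{"linear":[0,0,0],"roll":0}]' 0.17
python3 -m jog '[{"linear":[-0.005,0,0],"roll":0},{"linear":[-0.02,0,0],"roll":0},{"linear":[-0.04,0,0],"roll":0},{"linear":[-0.04,0,0],"roll":0},{"linear":[0,0,0],"roll":0}]'
python3 - <<'E'
from h import *
plan(433.6,29,130,138.3)
plan(433.6,29,130,138.3,-180)
b=shot('wrist','w5'); t=shot('top','t5')
u,v=map(int,px(b,[624,-13,6])); print(u,v); A=cv2.resize(b['pixels'][v-60:v+60,u-60:u+60,::-1],(400,400),interpolation=cv2.INTER_CUBIC)
cv2.imwrite('pics/l4.png',A)
E
```

```text
time: 5.45
position: [624.3, -12.4, 25.7]
eef_rot: [0.387, 0.592, 0.387, -0.592]
force: [-0.7, 0.1, -0.5]
finger_gap: 24.4
time: 5.7
position: [624.2, -12.5, 25.3]
eef_rot: [-0.387, -0.592, -0.387, 0.592]
force: [0.2, 0.5, -0.1]
finger_gap: 35.5
time: 6.12
position: [628.7, -12.1, 139.3]
eef_rot: [0.389, 0.595, 0.385, -0.588]
force: [0.7, 0.9, 1.0]
finger_gap: 35.6
t 6.1167 pos [628.7 -12.1 139.3] jaw yaw -113.6 q6 0.86 gap 35.6 F [0.7 0.9 1. ]
roll -1.255 shift mm [   7.   -99.2 -173.1]
t 6.1167 pos [628.7 -12.1 139.3] jaw yaw -113.6 q6 0.86 gap 35.6 F [0.7 0.9 1. ]
roll 1.887 shift mm [  7.   99.2 173.1]
324 198
```

View pics/l4.png

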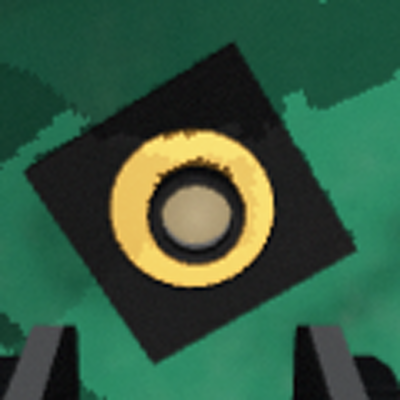

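The lens lies flat and centred in its recess, with its ring at (197,214) inside the yellow circle. That's 11 pictures viewed. Next I turn for the block.

```bash
python3 -m jog '[{"linear":[0,0,0],"roll":-0.12},{"linear":[0,0,0],"roll":-0.12},{"linear":[0,0,0],"roll":-0.12},{"linear":[0,0,0],"roll":-0.12},{"linear":[0,0,0],"roll":-0.12}]' -0.1
python3 -m jog '[{"linear":[0,0,0],"roll":-0.12},{"linear":[0,0,0],"roll":-0.12},{"linear":[0,0,0],"roll":-0.12},{"linear":[0,0,0],"roll":-0.12},{"linear":[0,0,0],"roll":-0.12}]'
python3 -m jog '[{"linear":[0,0,0],"roll":-0.055},{"linear":[0,0,0],"roll":0}]'
python3 - <<'E'
from h import *
plan(433.6,29.2,130,138.3)
E
```

```text
time: 6.63
position: [623.5, -12.6, 129.4]
eef_rot: [0.545, 0.449, 0.546, -0.45]
force: [0.6, 0.0, -0.5]
finger_gap: 47.0
time: 7.05
position: [623.5, -12.7, 129.3]
eef_rot: [0.653, 0.268, 0.655, -0.269]
force: [1.0, -0.0, -0.7]
finger_gap: 47.3
time: 7.22
position: [623.5, -12.6, 129.4]
eef_rot: [0.66, 0.251, 0.661, -0.252]
force: [1.0, 0.4, -0.6]
finger_gap: 47.1
t 7.2167 pos [623.5 -12.6 129.4] jaw yaw -41.7 q6 2.12 gap 47.1 F [ 1.   0.4 -0.6]
roll 0.001 shift mm [  -0.2  -95.1 -169.7]
```

```bash
python3 -m jog '[{"linear":[0,-0.0159,-0.0283],"roll":0},{"linear":[0,-0.0159,-0.0283],"roll":0},{"linear":[0,-0.0159,-0.0283],"roll":0},{"linear":[0,-0.0159,-0.0283],"roll":0},{"linear":[0,-0.0159,-0.0283],"roll":0}]'
python3 -m jog '[{"linear":[0.02,-0.0156,-0.0282],"roll":0},{"linear":[0.02,0,0],"roll":0},{"linear":[0,0,0],"roll":0}]'
python3 - <<'E'
from h import *
plan(433.6,29.2,60,138.3)
b=shot('wrist','w6')
u,v=map(int,px(b,[433.6,29.2,57])); print(u,v); A=cv2.resize(b['pixels'][v-75:v+75,u-90:u+90,::-1],None,fx=4,fy=4,interpolation=cv2.INTER_CUBIC)
cv2.imwrite('pics/b1.png',A)
E
```

```text
time: 7.63
position: [463.9, 22.3, 129.7]
eef_rot: [0.66, 0.253, 0.661, -0.254]
force: [-0.3, 1.0, 0.5]
finger_gap: 47.1
time: 7.88
position: [431.0, 29.0, 88.1]
eef_rot: [0.659, 0.252, 0.662, -0.254]
force: [-0.1, 0.0, -0.2]
finger_gap: 46.7
t 7.8833 pos [431.   29.   88.1] jaw yaw -41.9 q6 1.89 gap 46.7 F [-0.1  0.  -0.2]
roll -0.003 shift mm [28.1  2.   1.9]
324 237
```

View pics/b1.png

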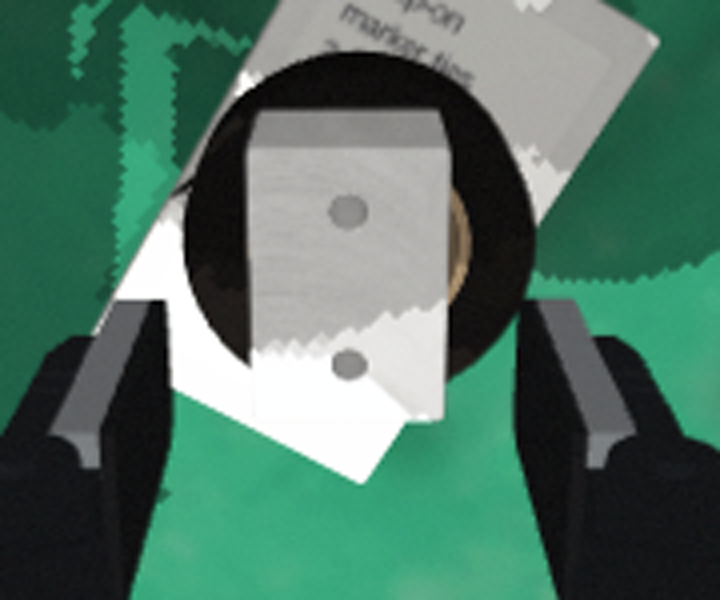

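The block is square to the jaws, with top corners at (247,148), (450,148), (443,420), (252,418). The tape is at columns 183–535 with its top at 52. I'll compute the centres and the carton too.

Run:
```python
from h import *
from scipy.optimize import least_squares
c=load('w6'); T=lambda x,y,z:w(c,(x+.5)/4-.5+234,(y+.5)/4-.5+162,z)[:2]
P=np.array([T(*p,57) for p in((247,148),(450,148),(443,420),(252,418))]); print('block',P.mean(0).round(1),[np.linalg.norm(P[i]-P[i-1]).round(1) for i in range(4)], np.degrees(np.arctan2(*(P[2]-P[1])[::-1]))%180)
Q=np.array([T(*p,35) for p in((183,230),(535,240),(362,52),(230,115),(490,115),(470,372),(245,365))])
r=least_squares(lambda a:np.hypot(Q[:,0]-a[0],Q[:,1]-a[1])-30.5,[434,29]); print('tape',r.x,r.fun.round(1))
plan(*P.mean(0),60,138.3)
```

```text
block [433.5  32.3] [np.float64(43.6), np.float64(29.2), np.float64(44.0), np.float64(29.6)] 48.22170302588728
tape [434.65333071  30.45287132] [-0.8 -1.1  1.5 -0.3 -0.4  0.9  0.3]
t 7.9333 pos [433.1  29.3  89.6] jaw yaw -41.8 q6 1.89 gap 47.3 F [1.5 0.8 0.4]
roll -0.003 shift mm [29.6  2.6 -1.6]
```

```bash
python3 -m jog '[{"linear":[0.01,0.0015,-0.001],"roll":0},{"linear":[0.01,0,0],"roll":0},{"linear":[0.009,0,0],"roll":0},{"linear":[0,0,0],"roll":0}]'
python3 -m jog '[{"linear":[0,0,0],"roll":0},{"linear":[0,0,0],"roll":0},{"linear":[0,0,0],"roll":0},{"linear":[0,0,0],"roll":0}]' 1 50
python3 -m jog '[{"linear":[-0.005,0,0],"roll":0},{"linear":[-0.02,0,0],"roll":0},{"linear":[-0.035,0,0],"roll":0},{"linear":[0,0,0],"roll":0},{"linear":[0,0,0],"roll":0}]'
python3 - <<'E'
from h import *
plan(608.8,-246.3,120,86+90)
plan(608.8,-246.3,120,-4,-180)
E
```

```text
time: 8.27
position: [435.2, 31.3, 60.9]
eef_rot: [0.66, 0.252, 0.661, -0.253]
force: [0.5, 0.6, -0.6]
finger_gap: 47.0
time: 8.6
position: [435.6, 31.7, 62.3]
eef_rot: [0.661, 0.253, 0.66, -0.252]
force: [0.6, -0.7, 2.6]
finger_gap: 28.2
time: 9.02
position: [435.8, 32.2, 123.6]
eef_rot: [0.662, 0.254, 0.659, -0.251]
force: [0.7, -0.9, -0.6]
finger_gap: 28.7
t 9.0167 pos [435.8  32.2 123.6] jaw yaw -41.8 q6 1.88 gap 28.7 F [ 0.7 -0.9 -0.6]
roll -0.66 shift mm [   3.7 -265.7  192. ]
t 9.0167 pos [435.8  32.2 123.6] jaw yaw -41.8 q6 1.88 gap 28.7 F [ 0.7 -0.9 -0.6]
roll 2.482 shift mm [   3.7  265.7 -192. ]
```

The block is gripped. I turn it the long way, since the last joint would run near its limit the short way.

```bash
python3 -m jog '[{"linear":[0,0,0],"roll":0.12},{"linear":[0,0,0],"roll":0.12},{"linear":[0,0,0],"roll":0.12},{"linear":[0,0,0],"roll":0.12},{"linear":[0,0,0],"roll":0.12}]'
python3 -m jog '[{"linear":[0,0,0],"roll":0.12},{"linear":[0,0,0],"roll":0.12},{"linear":[0,0,0],"roll":0.12},{"linear":[0,0,0],"roll":0.12},{"linear":[0,0,0],"roll":0.12}]'
python3 -m jog '[{"linear":[0,0,0],"roll":0.12},{"linear":[0,0,0],"roll":0.12},{"linear":[0,0,0],"roll":0.12},{"linear":[0,0,0],"roll":0.12},{"linear":[0,0,0],"roll":0.12}]'
python3 -m jog '[{"linear":[0,0,0],"roll":0.12},{"linear":[0,0,0],"roll":0.12},{"linear":[0,0,0],"roll":0.12},{"linear":[0,0,0],"roll":0.12},{"linear":[0,0,0],"roll":0.06}]'
python3 - <<'E'
from h import *
plan(608.8,-246.3,110,176.8)
E
```

```text
time: 9.43
position: [433.9, 31.2, 120.9]
eef_rot: [0.555, 0.438, 0.555, -0.438]
force: [-0.1, -0.2, -0.2]
finger_gap: 28.6
time: 9.85
position: [433.9, 31.2, 120.9]
eef_rot: [-0.401, -0.582, -0.401, 0.583]
force: [0.3, -0.9, -0.1]
finger_gap: 28.7
time: 10.27
position: [433.9, 31.3, 120.9]
eef_rot: [-0.211, -0.674, -0.211, 0.675]
force: [-0.2, 0.2, -0.9]
finger_gap: 28.5
time: 10.68
position: [433.9, 31.3, 120.9]
eef_rot: [-0.023, -0.706, -0.023, 0.707]
force: [-0.2, 0.0, -0.6]
finger_gap: 28.8
t 10.6833 pos [433.9  31.3 120.9] jaw yaw -176.3 q6 -0.46 gap 28.8 F [-0.2  0.  -0.6]
roll 0.121 shift mm [  10.7  267.4 -190.1]
```

```bash
python3 -m jog '[{"linear":[0,0,0],"roll":0.12},{"linear":[0,0.0267,-0.019],"roll":0},{"linear":[0,0.0267,-0.019],"roll":0},{"linear":[0,0.0267,-0.019],"roll":0},{"linear":[0,0.0267,-0.019],"roll":0}]'
python3 -m jog '[{"linear":[0,0.0267,-0.019],"roll":0},{"linear":[0,0.0267,-0.019],"roll":0},{"linear":[0,0.0267,-0.019],"roll":0},{"linear":[0,0.0267,-0.019],"roll":0},{"linear":[0,0.0267,-0.019],"roll":0}]'
python3 -m jog '[{"linear":[0.02,0.0267,-0.019],"roll":0},{"linear":[0.03,0,0],"roll":0},{"linear":[0,0,0],"roll":0},{"linear":[0,0,0],"roll":0}]'
cat >> h.py <<'E'
def pads(cam,z=3.5,amin=100):
  hsv=cv2.cvtColor(np.ascontiguousarray(cam['pixels']),cv2.COLOR_RGB2HSV)
  m=cv2.inRange(hsv,(14,120,90),(30,255,255))
  for ct in cv2.findContours(m,0,1)[0]:
    if cv2.contourArea(ct)<amin: continue
    W=np.array([w(cam,p[0][0],p[0][1],z)[:2] for p in ct],np.float32)
    (cx,cy),(a,b),th=cv2.minAreaRect(W); print(ct[:,0].mean(0).round(),'rect',round(cx,1),round(cy,1),round(a,1),round(b,1),round(th,1))
E
python3 - <<'E'
from h import *
plan(608.8,-246.3,60,176.8)
b=shot('wrist','w7'); pads(b)
u,v=map(int,px(b,[608.8,-246.3,3.5])); print(u,v); cv2.imwrite('pics/b2.png',b['pixels'][:,:,::-1])
E
```

```text
time: 11.1
position: [505.5, -79.9, 120.9]
eef_rot: [0.017, -0.706, 0.017, 0.707]
force: [0.7, 0.7, -0.6]
finger_gap: 28.7
time: 11.52
position: [593.8, -218.2, 120.3]
eef_rot: [0.017, -0.706, 0.017, 0.708]
force: [0.7, 0.8, -0.7]
finger_gap: 28.5
time: 11.85
position: [609.5, -244.4, 68.8]
eef_rot: [0.018, -0.705, 0.017, 0.709]
force: [0.3, -1.2, -0.0]
finger_gap: 28.5
t 11.85 pos [ 609.5 -244.4   68.8] jaw yaw 177.2 q6 0.04 gap 28.5 F [ 0.3 -1.2 -0. ]
roll 0.007 shift mm [8.8 1.9 0.5]
[449. 331.] rect 507.5 -140.1 5.9 21.9 41.0
[535. 299.] rect 451.2 -155.7 77.1 120.1 78.7
[323. 201.] rect 606.8 -253.1 41.2 44.8 85.0
319 215
```

View pics/b2.png

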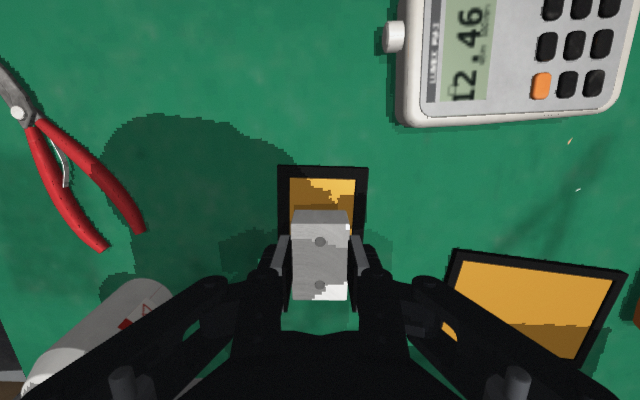

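The view shows the block over pad_block. The pad's outer far corners are at (279,166) and (367,168), and the recess far corners are about (290,178) and (357,180). The bottle and pliers are to the left, clear of the gripper. The bottle is near the left arm part, so I'll check its distance too. That's 13 viewed.

Run:
```python
from h import *
c=load('w7')
for a,b,z,h in(((278,166),(367.5,168),6,38.5),((289.5,178),(357,179.5),4.5,30.5)):
    A=w(c,*a,z);B=w(c,*b,z);d=(A-B)[:2];L=np.hypot(*d);d/=L;n=np.array([-d[1],d[0]]); n*=np.sign(n[1]); print('yaw',np.degrees(np.arctan2(d[1],d[0])),L,'centre',(A+B)[:2]/2+n*h)
# block: top face corners, far edge of block top z = bottom+22
print('bottle base?',w(c,50,390,0),w(c,130,290,0))
```

```text
yaw -4.202470515128773 60.07302076135501 centre [ 607.39212834 -242.99432611]
yaw -4.226143447028304 46.21925117929267 centre [ 606.86271923 -242.57850405]
bottle base? [855.39011172 -93.14658319   0.        ] [ 760.55489907 -190.41855887    0.        ]
```

```bash
python3 -m jog '[{"linear":[0.01,0.0016,0.0014],"roll":0.024},{"linear":[0.012,0,0],"roll":0},{"linear":[0.01,0,0],"roll":0},{"linear":[0.003,0,0],"roll":0},{"linear":[0,0,0],"roll":0}]'
python3 -m jog '[{"linear":[0.0015,0,0],"roll":0},{"linear":[0,0,0],"roll":0}]'
python3 -m jog '[{"linear":[0.0015,0,0],"roll":0},{"linear":[0,0,0],"roll":0}]'
python3 - <<'E'
from h import *
plan(608,-246,30,175.9)
E
```

```text
time: 12.32
position: [609.4, -245.4, 35.3]
eef_rot: [0.025, -0.706, 0.025, 0.707]
force: [-0.4, -0.2, -1.5]
finger_gap: 28.6
time: 12.48
position: [610.4, -245.7, 35.2]
eef_rot: [-0.025, 0.707, -0.025, -0.707]
force: [0.6, -0.2, 0.1]
finger_gap: 28.6
time: 12.65
position: [610.3, -245.8, 33.7]
eef_rot: [-0.025, 0.707, -0.025, -0.706]
force: [0.8, 0.6, -0.5]
finger_gap: 28.3
t 12.65 pos [ 610.3 -245.8   33.7] jaw yaw 175.9 q6 0.02 gap 28.3 F [ 0.8  0.6 -0.5]
roll -0.0 shift mm [3.7 0.3 2.3]
```

```bash
python3 -m jog '[{"linear":[0.0015,0,0.0023],"roll":0},{"linear":[0,0,0],"roll":0}]'
python3 -m jog '[{"linear":[0.0012,0,0],"roll":0},{"linear":[0,0,0],"roll":0}]'
python3 -m jog '[{"linear":[0.001,0,0],"roll":0},{"linear":[0,0,0],"roll":0}]'
```

```text
time: 12.82
position: [607.4, -245.6, 31.9]
eef_rot: [0.026, -0.707, 0.025, 0.707]
force: [-1.1, 1.3, -1.0]
finger_gap: 28.3
time: 12.98
position: [607.8, -245.8, 31.6]
eef_rot: [-0.025, 0.707, -0.025, -0.707]
force: [-2.6, 0.1, 4.1]
finger_gap: 28.4
time: 13.15
position: [607.9, -245.9, 31.5]
eef_rot: [-0.025, 0.707, -0.025, -0.706]
force: [-4.3, 2.7, 12.7]
finger_gap: 28.2
```

```bash
python3 -m jog '[{"linear":[-0.001,0,0],"roll":0},{"linear":[0,0,0],"roll":0}]'
python3 -m jog '[{"linear":[0,0,0],"roll":0},{"linear":[0,0,0],"roll":0},{"linear":[0,0,0],"roll":0}]' 0.05
python3 -m jog '[{"linear":[-0.01,0,0],"roll":0},{"linear":[-0.04,0,0],"roll":0},{"linear":[-0.04,0,0],"roll":0},{"linear":[-0.03,0,0],"roll":0},{"linear":[0,0,0],"roll":0}]'
python3 - <<'E'
from h import *
plan(434.8,29.3,130,107.5)
plan(434.8,29.3,130,107.5,180)
b=shot('wrist','w8')
u,v=map(int,px(b,[608,-245,3.5])); print(u,v); A=cv2.resize(b['pixels'][v-60:v+60,u-60:u+60,::-1],(480,480),interpolation=cv2.INTER_CUBIC); cv2.imwrite('pics/b3.png',A)
E
```

```text
time: 13.32
position: [608.1, -245.9, 31.6]
eef_rot: [-0.025, 0.707, -0.025, -0.706]
force: [-2.1, -0.7, 5.4]
finger_gap: 28.6
time: 13.57
position: [607.8, -245.6, 30.5]
eef_rot: [0.025, -0.707, 0.025, 0.707]
force: [0.4, -0.2, -0.3]
finger_gap: 40.4
time: 13.98
position: [611.6, -246.7, 159.4]
eef_rot: [-0.024, 0.711, -0.026, -0.703]
force: [1.4, -0.1, 1.2]
finger_gap: 40.7
t 13.9833 pos [ 611.6 -246.7  159.4] jaw yaw 176.0 q6 0.02 gap 40.7 F [ 1.4 -0.1  1.2]
roll 1.195 shift mm [ 26.6  85.9 316.6]
t 13.9833 pos [ 611.6 -246.7  159.4] jaw yaw 176.0 q6 0.02 gap 40.7 F [ 1.4 -0.1  1.2]
roll -1.947 shift mm [  26.6  -85.9 -316.6]
324 188
```

View pics/b3.png

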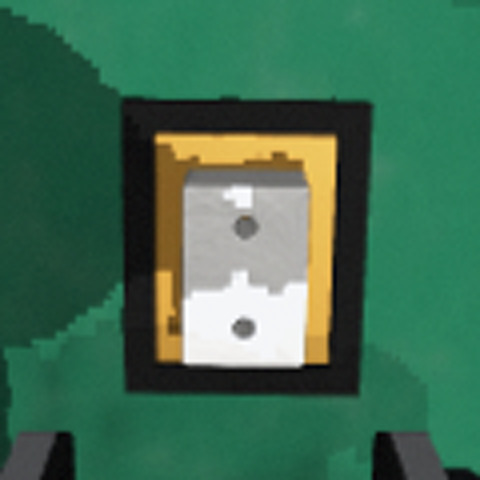

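The block lies square in its recess, with roughly 9 mm and 7 mm gaps at the ends. That's 14 viewed. Next is the tape.

```bash
python3 -m jog '[{"linear":[0,0,0],"roll":0.12},{"linear":[0,0,0],"roll":0.12},{"linear":[0,0,0],"roll":0.12},{"linear":[0,0,0],"roll":0.12},{"linear":[0,0,0],"roll":0.12}]' -1 50
python3 -m jog '[{"linear":[0,0,0],"roll":0.12},{"linear":[0,0,0],"roll":0.12},{"linear":[0,0,0],"roll":0.12},{"linear":[0,0,0],"roll":0.12},{"linear":[0,0,0],"roll":0.115}]'
python3 -m jog '[{"linear":[0,0.009,0.0331],"roll":0},{"linear":[0,0.009,0.0331],"roll":0},{"linear":[0,0.009,0.0331],"roll":0},{"linear":[0,0.009,0.0331],"roll":0},{"linear":[0,0.009,0.0331],"roll":0}]'
python3 -m jog '[{"linear":[0,0.009,0.0331],"roll":0},{"linear":[0,0.009,0.0331],"roll":0},{"linear":[0,0.009,0.0331],"roll":0},{"linear":[0,0.005,0.02],"roll":0},{"linear":[0,0,0],"roll":0}]'
python3 - <<'E'
from h import *
plan(434.8,29.3,100,107.5)
b=shot('wrist','w9')
u,v=map(int,px(b,[434.8,29,30])); print(u,v)
cv2.imwrite('pics/t1.png',cv2.resize(b['pixels'][v-75:v+75,u-90:u+90,::-1],None,fx=4,fy=4,interpolation=cv2.INTER_CUBIC))
# dark tape silhouette: fit on grey<55 within white carton
g=cv2.cvtColor(np.ascontiguousarray(b['pixels']),cv2.COLOR_RGB2HSV)
m=((g[:,:,2]<60)&(g[:,:,1]<110)).astype(np.uint8); m[:v-70]=0;m[v+70:]=0;m[:,:u-80]=0;m[:,u+80:]=0
for ct in cv2.findContours(m,0,1)[0]:
    if cv2.contourArea(ct)>300: print(cv2.boundingRect(ct),cv2.contourArea(ct))
E
```

```text
time: 14.45
position: [607.3, -245.5, 150.3]
eef_rot: [0.235, -0.666, 0.235, 0.667]
force: [0.8, 0.5, 0.1]
finger_gap: 85.3
time: 14.87
position: [607.3, -245.6, 150.2]
eef_rot: [0.42, -0.568, 0.421, 0.569]
force: [-0.6, -0.2, -0.5]
finger_gap: 85.5
time: 15.28
position: [513.8, -100.3, 150.2]
eef_rot: [0.418, -0.569, 0.419, 0.57]
force: [1.0, 1.2, 0.7]
finger_gap: 85.3
time: 15.7
position: [447.0, 5.0, 150.9]
eef_rot: [0.418, -0.57, 0.418, 0.571]
force: [0.3, 0.4, -0.1]
finger_gap: 85.5
t 15.7 pos [447.    5.  150.9] jaw yaw 107.5 q6 -1.72 gap 85.5 F [ 0.3  0.4 -0.1]
roll 0.001 shift mm [50.9  4.3 26.8]
347 192
(316, 157, 68, 68) 3461.5
```

Run:
```python
from h import *
b=load('w9'); u,v=347,192
g=cv2.cvtColor(np.ascontiguousarray(b['pixels']),cv2.COLOR_RGB2HSV)
m=((g[:,:,2]<60)&(g[:,:,1]<110)).astype(np.uint8); m[:v-70]=0;m[v+70:]=0;m[:,:u-80]=0;m[:,u+80:]=0
ct=max(cv2.findContours(m,0,1)[0],key=cv2.contourArea)
W=np.array([w(b,*p[0],35)[:2] for p in ct],np.float32); print(cv2.fitEllipse(W),b['origin'])
# carton: white/grey low-sat region
m=((g[:,:,2]>110)&(g[:,:,1]<45)).astype(np.uint8); m[:v-80]=0;m[v+80:]=0;m[:,:u-80]=0;m[:,u+80:]=0
m|=cv2.drawContours(m*0,[ct],-1,1,-1); m=cv2.morphologyEx(m,cv2.MORPH_OPEN,np.ones((5,5)))
c2=max(cv2.findContours(m,0,1)[0],key=cv2.contourArea)
W=np.array([w(b,*p[0],16)[:2] for p in c2],np.float32); print(cv2.minAreaRect(W))
plan(434.8,29.3,100,107.5)
```

```text
((432.024169921875, 28.463010787963867), (58.30111312866211, 60.870784759521484), 131.67584228515625) [378.57522197 -15.69271833 275.90573275]
((433.92242431640625, 31.130828857421875), (104.82376861572266, 64.37421417236328), 18.799184799194336)
t 15.75 pos [448.1   4.3 151. ] jaw yaw 107.6 q6 -1.72 gap 85.5 F [ 0.7 -0.5  1.3]
roll 0.001 shift mm [51.   5.2 27.9]
```

View pics/t1.png

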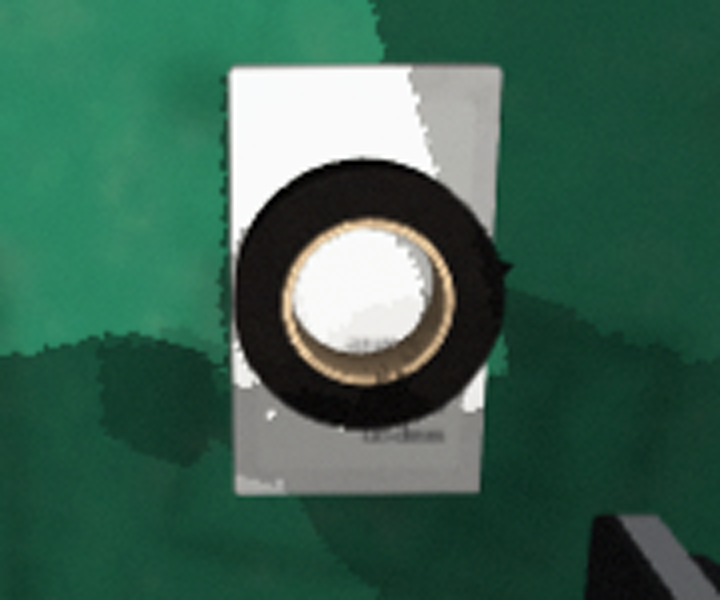

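The tape sits at about (370,293) in the crop on the carton, square to the jaws. That's 15 viewed, so I'll keep the last one for the end. Descending on the tape.

```bash
python3 -m jog '[{"linear":[0.015,0.003,0.0139],"roll":0},{"linear":[0.025,0.003,0.0139],"roll":0},{"linear":[0.03,0,0],"roll":0},{"linear":[0.02,0,0],"roll":0},{"linear":[0,0,0],"roll":0}]'
python3 -m jog '[{"linear":[0,0,0],"roll":0}]'
python3 - <<'E'
from h import *
plan(434,29,37,107.5)
E
```

```text
time: 16.17
position: [432.9, 26.3, 57.4]
eef_rot: [0.417, -0.569, 0.421, 0.571]
force: [-0.3, -0.4, -0.2]
finger_gap: 85.7
time: 16.25
position: [434.8, 27.0, 60.2]
eef_rot: [0.418, -0.569, 0.42, 0.57]
force: [-0.1, 0.2, 0.8]
finger_gap: 85.3
t 16.25 pos [434.8  27.   60.2] jaw yaw 107.4 q6 -1.79 gap 85.3 F [-0.1  0.2  0.8]
roll -0.002 shift mm [23.2  0.1  2.2]
```

```bash
python3 -m jog '[{"linear":[0.01,0,0.0022],"roll":0},{"linear":[0.009,0,0],"roll":0},{"linear":[0.004,0,0],"roll":0},{"linear":[0,0,0],"roll":0}]' -0.65
python3 -m jog '[{"linear":[0,0,0],"roll":0},{"linear":[0,0,0],"roll":0},{"linear":[0,0,0],"roll":0},{"linear":[0,0,0],"roll":0}]' 1 40
python3 -m jog '[{"linear":[-0.002,0,0],"roll":0},{"linear":[-0.004,0,0],"roll":0},{"linear":[0,0,0],"roll":0}]'
```

```text
time: 16.58
position: [434.9, 29.7, 38.2]
eef_rot: [-0.419, 0.57, -0.419, -0.57]
force: [-0.5, -0.3, 0.1]
finger_gap: 70.9
time: 16.92
position: [435.1, 30.0, 39.1]
eef_rot: [-0.419, 0.57, -0.418, -0.57]
force: [-1.5, -1.0, 6.4]
finger_gap: 58.2
time: 17.17
position: [435.1, 30.1, 44.9]
eef_rot: [-0.419, 0.57, -0.418, -0.57]
force: [0.6, 0.3, -0.8]
finger_gap: 57.5
```

```bash
python3 -m jog '[{"linear":[-0.02,0,0],"roll":0},{"linear":[-0.03,0,0],"roll":0},{"linear":[-0.01,-0.006,0.0127],"roll":0},{"linear":[0,-0.0134,0.0284],"roll":0},{"linear":[0,-0.0134,0.0284],"roll":0}]'
python3 -m jog '[{"linear":[0,-0.0134,0.0284],"roll":0},{"linear":[0,-0.0134,0.0284],"roll":0},{"linear":[0.02,-0.0104,0.022],"roll":0},{"linear":[0.02,-0.005,0.011],"roll":0},{"linear":[0,0,0],"roll":0}]'
python3 - <<'E'
from h import *
b=shot('wrist','w10'); plan(458.5,205,45,107.5); pads(b,3.5,300)
t=shot('top','t10'); pads(t,3.5)
c=load('top0');d=cv2.absdiff(t['pixels'],c['pixels']).max(2)
u,v=map(int,px(t,[550,109,25])); print('cell diff',u,v,d[v-6:v+7,u-6:u+7].max())
E
```

```text
time: 17.58
position: [445.5, 106.7, 105.4]
eef_rot: [-0.42, 0.57, -0.418, -0.569]
force: [1.0, 0.4, -1.0]
finger_gap: 57.9
time: 18.0
position: [457.6, 205.7, 61.1]
eef_rot: [0.417, -0.57, 0.419, 0.571]
force: [-0.4, 0.0, -0.3]
finger_gap: 57.4
t 18.05 pos [457.5 204.6  62.3] jaw yaw 107.5 q6 -2.08 gap 57.6 F [ 0.3 -0.7  0.1]
roll -0.0 shift mm [17.3 -1.1  0.1]
[  9. 338.] rect 622.8 4.6 43.4 16.7 0.0
[320. 246.] rect 473.7 212.3 35.7 35.5 60.9
[321. 197.] rect 441.1 203.2 47.2 80.2 16.3
[392. 275.] rect 347.5 -188.6 92.0 19.3 84.1
[223. 240.] rect 438.1 194.6 34.4 78.0 28.1
[376. 231.] rect 452.9 -158.7 79.8 122.8 78.6
[411. 163.] rect 609.9 -245.9 61.3 48.1 86.8
[311. 160.] rect 624.5 -12.4 47.4 46.2 88.5
cell diff 258 190 50
```

```bash
python3 -m jog '[{"linear":[0.012,-0.001,0],"roll":0},{"linear":[0.012,0,0],"roll":0},{"linear":[0.005,0,0],"roll":0},{"linear":[0,0,0],"roll":0},{"linear":[0,0,0],"roll":0}]'
python3 -m jog '[{"linear":[0.0015,0,0],"roll":0},{"linear":[0,0,0],"roll":0}]'
python3 -m jog '[{"linear":[0.0015,0,0],"roll":0},{"linear":[0,0,0],"roll":0}]'
python3 -m jog '[{"linear":[0.0015,0,0],"roll":0},{"linear":[0,0,0],"roll":0}]'
```

```text
time: 18.52
position: [459.6, 204.2, 35.5]
eef_rot: [-0.419, 0.57, -0.419, -0.57]
force: [0.6, -0.3, -0.0]
finger_gap: 57.4
time: 18.68
position: [459.6, 204.7, 33.9]
eef_rot: [-0.419, 0.57, -0.418, -0.57]
force: [0.1, 0.4, 0.1]
finger_gap: 57.6
time: 18.85
position: [459.4, 204.7, 32.0]
eef_rot: [-0.419, 0.57, -0.418, -0.57]
force: [-0.2, -0.4, -0.5]
finger_gap: 57.6
time: 19.02
position: [459.3, 204.6, 30.2]
eef_rot: [0.419, -0.57, 0.419, 0.57]
force: [-0.1, -0.1, -0.3]
finger_gap: 57.7
```

```bash
python3 -m jog '[{"linear":[0.002,0,0],"roll":0},{"linear":[0,0,0],"roll":0}]'
python3 -m jog '[{"linear":[0.0012,0,0],"roll":0},{"linear":[0,0,0],"roll":0}]'
python3 -m jog '[{"linear":[0.001,0,0],"roll":0},{"linear":[0,0,0],"roll":0}]'
```

```text
time: 19.18
position: [459.2, 204.5, 28.0]
eef_rot: [0.418, -0.57, 0.419, 0.57]
force: [-0.5, 1.1, -0.1]
finger_gap: 57.5
time: 19.35
position: [459.3, 204.6, 26.9]
eef_rot: [0.418, -0.57, 0.419, 0.57]
force: [0.4, 0.0, -0.7]
finger_gap: 57.7
time: 19.52
position: [459.3, 204.6, 26.7]
eef_rot: [-0.418, 0.57, -0.419, -0.57]
force: [-2.0, -1.6, 8.3]
finger_gap: 57.8
```

```bash
python3 -m jog '[{"linear":[-0.001,0,0],"roll":0},{"linear":[0,0,0],"roll":0}]'
python3 -m jog '[{"linear":[0,0,0],"roll":0},{"linear":[0,0,0],"roll":0},{"linear":[0,0,0],"roll":0}]' -0.75
python3 -m jog '[{"linear":[-0.01,0,0],"roll":0},{"linear":[-0.03,0,0],"roll":0},{"linear":[-0.04,0,0],"roll":0},{"linear":[-0.03,0,0],"roll":0},{"linear":[0,0,0],"roll":0}]'
python3 -m jog '[{"linear":[0,0,0],"roll":0},{"linear":[0,0,0],"roll":0}]' -1
python3 - <<'E'
from h import *
b=shot('wrist','w11'); pads(b,3.5,300)
u,v=map(int,px(b,[458.5,205,20])); 
hsv=cv2.cvtColor(np.ascontiguousarray(b['pixels']),cv2.COLOR_RGB2HSV); y=cv2.inRange(hsv,(14,120,90),(30,255,255)); y[:, :u-70]=0; y[:,u+70:]=0; y[:v-70]=0;y[v+70:]=0
ct=max(cv2.findContours(y,0,1)[0],key=cv2.contourArea); W=np.array([w(b,*p[0],3.5)[:2] for p in ct],np.float32); print('recess',cv2.fitEllipse(W))
f=cv2.drawContours(y*0,[ct],-1,1,-1); k=((f>0)&(hsv[:,:,2]<60)).astype(np.uint8); c2=max(cv2.findContours(k,0,1)[0],key=cv2.contourArea); W=np.array([w(b,*p[0],21)[:2] for p in c2],np.float32); print('tape',cv2.fitEllipse(W))
plan(435,29.3,60,107.5)
E
```

```text
time: 19.68
position: [459.5, 204.8, 27.3]
eef_rot: [-0.419, 0.57, -0.418, -0.57]
force: [0.2, -0.0, -0.6]
finger_gap: 57.7
time: 19.93
position: [459.3, 204.6, 27.0]
eef_rot: [0.419, -0.57, 0.419, 0.57]
force: [-0.2, -0.5, -0.1]
finger_gap: 74.9
time: 20.35
position: [462.2, 206.8, 143.2]
eef_rot: [-0.422, 0.571, -0.415, -0.569]
force: [0.6, 0.9, -0.5]
finger_gap: 74.5
time: 20.52
position: [459.0, 204.5, 137.0]
eef_rot: [0.419, -0.57, 0.419, 0.57]
force: [-0.3, -0.5, 0.3]
finger_gap: 85.5
[ 76. 278.] rect 621.3 -8.0 47.4 42.2 42.8
[322. 191.] rect 457.4 207.9 80.5 80.7 9.3
recess ((457.2392272949219, 207.8690948486328), (79.88262176513672, 80.41181182861328), 155.51174926757812)
tape ((456.0521545410156, 205.2053985595703), (59.03084945678711, 61.3318977355957), 106.2926254272461)
t 20.5667 pos [458.8 204.2 136.3] jaw yaw 107.4 q6 -2.08 gap 85.3 F [-1.  -0.4  0.3]
roll -0.002 shift mm [  76.5   75.2 -159.6]
```

The tape is in its recess, about 3 mm off centre. Back to the carton.

```bash
python3 -m jog '[{"linear":[0,0.0125,-0.0266],"roll":0},{"linear":[0,0.0125,-0.0266],"roll":0},{"linear":[0,0.0125,-0.0266],"roll":0},{"linear":[0,0.0125,-0.0266],"roll":0},{"linear":[0,0.0125,-0.0266],"roll":0}]'
python3 -m jog '[{"linear":[0.02,0.0127,-0.0266],"roll":0},{"linear":[0.02,0,0],"roll":0},{"linear":[0,0,0],"roll":0},{"linear":[0,0,0],"roll":0}]'
python3 - <<'E'
from h import *
def carton(b,n):
    u,v=map(int,px(b,[435,29,16])); g=cv2.cvtColor(np.ascontiguousarray(b['pixels']),cv2.COLOR_RGB2HSV)
    m=((g[:,:,2]>110)&(g[:,:,1]<60)).astype(np.uint8); r=110 if n=='w' else 45; m[:max(0,v-r)]=0;m[v+r:]=0;m[:,:u-r]=0;m[:,u+r:]=0
    m=cv2.morphologyEx(m,cv2.MORPH_CLOSE,np.ones((5,5)))
    c2=max(cv2.findContours(m,0,1)[0],key=cv2.contourArea); print(n,cv2.boundingRect(c2),cv2.minAreaRect(np.array([w(b,*p[0],16)[:2] for p in c2],np.float32)))
carton(shot('wrist','w12'),'w'); carton(shot('top','t12'),'t')
plan(435,29.3,60,107.5)
E
```

```text
time: 20.98
position: [438.3, 57.4, 135.8]
eef_rot: [0.418, -0.57, 0.419, 0.57]
force: [1.7, -0.4, -0.2]
finger_gap: 85.6
time: 21.32
position: [434.4, 29.1, 96.0]
eef_rot: [0.417, -0.569, 0.42, 0.57]
force: [0.3, 0.2, 0.2]
finger_gap: 85.7
w (276, 144, 86, 131) ((434.4742431640625, 29.72294044494629), (105.25286865234375, 61.82419204711914), 17.874509811401367)
t (280, 206, 43, 60) ((433.7933044433594, -0.35593414306640625), (72.20036315917969, 139.6603240966797), 52.104251861572266)
t 21.4167 pos [435.8  30.4  97.4] jaw yaw 107.5 q6 -1.79 gap 85.4 F [0.6 0.9 0.5]
roll -0.001 shift mm [37.4  1.1 -0.8]
```

```bash
python3 -m jog '[{"linear":[0.025,0.0012,-0.0005],"roll":0},{"linear":[0.025,0,0],"roll":0},{"linear":[0.012,0,0],"roll":0},{"linear":[0.006,0,0],"roll":0},{"linear":[0,0,0],"roll":0}]'
python3 -m jog '[{"linear":[0.005,0,0],"roll":0},{"linear":[0,0,0],"roll":0},{"linear":[0,0,0],"roll":0}]' -0.7
```

```text
time: 21.83
position: [434.4, 29.6, 28.6]
eef_rot: [0.418, -0.57, 0.419, 0.57]
force: [0.3, -0.7, -0.7]
finger_gap: 85.3
time: 22.08
position: [434.8, 29.4, 24.7]
eef_rot: [-0.419, 0.57, -0.418, -0.57]
force: [-0.2, -0.0, 0.5]
finger_gap: 73.0
```

```bash
python3 -m jog '[{"linear":[0.002,0,0],"roll":0},{"linear":[0,0,0],"roll":0}]'
python3 -m jog '[{"linear":[0,0,0],"roll":0},{"linear":[0,0,0],"roll":0},{"linear":[0,0,0],"roll":0},{"linear":[0,0,0],"roll":0}]' 1 60
python3 -m jog '[{"linear":[-0.003,0,0],"roll":0},{"linear":[-0.007,0,0],"roll":0},{"linear":[-0.02,0,0],"roll":0},{"linear":[-0.03,0,0],"roll":0},{"linear":[0,0,0],"roll":0}]'
python3 -m jog '[{"linear":[-0.02,0,0],"roll":0},{"linear":[0,0,0],"roll":0},{"linear":[0,0,0],"roll":0}]'
python3 - <<'E'
from h import *
b=shot('wrist','w13'); g=cv2.cvtColor(np.ascontiguousarray(b['pixels']),cv2.COLOR_RGB2HSV)
m=((g[:,:,2]>110)&(g[:,:,1]<60)).astype(np.uint8); m=cv2.morphologyEx(m,cv2.MORPH_CLOSE,np.ones((5,5)))
s=ctrl.sense(); z=s['position'][2]-22+16
for c2 in cv2.findContours(m,0,1)[0]:
    if cv2.contourArea(c2)>2500: print(cv2.boundingRect(c2),cv2.minAreaRect(np.array([w(b,*p[0],z)[:2] for p in c2],np.float32)))
cv2.imwrite('pics/c1.png',b['pixels'][:,:,::-1])
plan(452,-159,120,168.8); plan(452,-159,120,168.8,180)
E
```

```text
time: 22.25
position: [434.6, 29.1, 22.4]
eef_rot: [-0.419, 0.57, -0.418, -0.57]
force: [0.4, -1.0, -0.2]
finger_gap: 72.7
time: 22.58
position: [434.5, 29.1, 22.9]
eef_rot: [-0.419, 0.57, -0.418, -0.57]
force: [-3.7, 0.4, 12.4]
finger_gap: 59.2
time: 23.0
position: [436.9, 30.0, 86.7]
eef_rot: [-0.42, 0.571, -0.416, -0.569]
force: [0.4, 0.6, -0.8]
finger_gap: 59.9
time: 23.25
position: [435.0, 29.4, 103.3]
eef_rot: [-0.42, 0.57, -0.418, -0.569]
force: [0.1, -0.0, -0.3]
finger_gap: 59.5
(254, 156, 131, 179) ((431.921142578125, 29.43536949157715), (100.7747573852539, 61.28627014160156), 17.559526443481445)
t 23.3 pos [434.5  29.1 102.5] jaw yaw 107.4 q6 -1.79 gap 59.6 F [ 0.  -0.3 -0.8]
roll -1.072 shift mm [-17.6 181.1 -53.8]
t 23.3 pos [434.5  29.1 102.5] jaw yaw 107.4 q6 -1.79 gap 59.6 F [ 0.  -0.3 -0.8]
roll -4.213 shift mm [ -17.6 -181.1   53.8]
```

The carton lifted with the jaws. The jaws must lie along the pad's short axis at yaw 78.8, which is a roll of about +0.5.

```bash
python3 -m jog '[{"linear":[-0.004,0,0],"roll":0.1},{"linear":[-0.004,0,0],"roll":0.1},{"linear":[-0.004,0,0],"roll":0.1},{"linear":[-0.004,0,0],"roll":0.1},{"linear":[-0.004,0,0],"roll":0.1}]'
python3 - <<'E'
from h import *
plan(452,-159.2,90,78.8)
E
```

```text
time: 23.72
position: [433.8, 28.8, 121.5]
eef_rot: [0.547, -0.447, 0.548, 0.447]
force: [-0.7, 0.0, -0.3]
finger_gap: 59.5
t 23.7167 pos [433.8  28.8 121.5] jaw yaw 78.5 q6 -2.29 gap 59.5 F [-0.7  0.  -0.3]
roll -0.006 shift mm [  31.6  -54.4 -180.8]
```

```bash
python3 -m jog '[{"linear":[0,-0.009,-0.03],"roll":-0.006},{"linear":[0,-0.009,-0.03],"roll":0},{"linear":[0,-0.009,-0.03],"roll":0},{"linear":[0,-0.009,-0.03],"roll":0},{"linear":[0,-0.009,-0.03],"roll":0}]'
python3 -m jog '[{"linear":[0.01,-0.0064,-0.02],"roll":0},{"linear":[0.02,-0.003,-0.0108],"roll":0},{"linear":[0.02,0,0],"roll":0},{"linear":[0.01,0,0],"roll":0},{"linear":[0,0,0],"roll":0}]'
python3 -m jog '[{"linear":[0,0,0],"roll":0},{"linear":[0,0,0],"roll":0}]'
python3 - <<'E'
from h import *
b=shot('wrist','w14'); cv2.imwrite('pics/c2.png',b['pixels'][:,:,::-1]); pads(b,3.5,60)
plan(452,-159.2,40,78.8); s=ctrl.sense(); z=s['position'][2]-22.5+16
g=cv2.cvtColor(np.ascontiguousarray(b['pixels']),cv2.COLOR_RGB2HSV); m=((g[:,:,2]>110)&(g[:,:,1]<60)).astype(np.uint8); m=cv2.morphologyEx(m,cv2.MORPH_CLOSE,np.ones((5,5)))
for c2 in cv2.findContours(m,0,1)[0]:
    if cv2.contourArea(c2)>2500: print(cv2.boundingRect(c2),cv2.minAreaRect(np.array([w(b,*p[0],z)[:2] for p in c2],np.float32)))
E
```

```text
time: 24.13
position: [449.4, -128.2, 121.4]
eef_rot: [0.545, -0.45, 0.545, 0.451]
force: [0.9, 0.3, 0.0]
finger_gap: 59.6
time: 24.55
position: [451.0, -159.3, 59.1]
eef_rot: [0.544, -0.448, 0.547, 0.451]
force: [-0.6, -0.2, -0.2]
finger_gap: 60.0
time: 24.72
position: [453.7, -158.7, 62.4]
eef_rot: [0.545, -0.45, 0.545, 0.45]
force: [1.1, 0.3, 0.2]
finger_gap: 59.4
[322. 143.] rect 400.5 -145.7 77.6 17.2 78.1
[266.  60.] rect 346.3 -169.1 49.5 3.0 81.6
t 24.7667 pos [ 453.9 -158.7   62.7] jaw yaw 79.1 q6 -1.83 gap 59.3 F [ 0.6 -0.2  0.2]
roll 0.006 shift mm [22.7  1.8 -0.9]
(0, 248, 117, 129) ((459.8853759765625, -303.4599609375), (61.50191879272461, 75.1197280883789), 89.77374267578125)
(254, 156, 131, 179) ((450.0155334472656, -156.9792022705078), (60.71247482299805, 99.8428955078125), 79.44476318359375)
```

```bash
python3 -m jog '[{"linear":[0.01,0.0016,0.0004],"roll":0.005},{"linear":[0.012,0,0],"roll":0},{"linear":[0.006,0,0],"roll":0},{"linear":[0,0,0],"roll":0},{"linear":[0,0,0],"roll":0}]'
python3 -m jog '[{"linear":[0.002,0,0],"roll":0},{"linear":[0,0,0],"roll":0}]'
python3 -m jog '[{"linear":[0.0015,0,0],"roll":0},{"linear":[0,0,0],"roll":0}]'
```

```text
time: 25.18
position: [452.1, -158.0, 34.5]
eef_rot: [0.546, -0.449, 0.546, 0.449]
force: [0.1, -0.5, -0.4]
finger_gap: 59.5
time: 25.35
position: [452.3, -158.1, 32.5]
eef_rot: [0.547, -0.449, 0.546, 0.449]
force: [-0.1, 0.1, -0.3]
finger_gap: 59.6
time: 25.52
position: [452.0, -158.1, 30.7]
eef_rot: [0.546, -0.449, 0.546, 0.449]
force: [0.0, -0.5, -0.4]
finger_gap: 60.0
```

```bash
python3 -m jog '[{"linear":[0.0015,0,0],"roll":0},{"linear":[0,0,0],"roll":0}]'
python3 -m jog '[{"linear":[0.0015,0,0],"roll":0},{"linear":[0,0,0],"roll":0}]'
python3 -m jog '[{"linear":[0.0012,0,0],"roll":0},{"linear":[0,0,0],"roll":0}]'
```

```text
time: 25.68
position: [451.8, -158.1, 29.0]
eef_rot: [0.546, -0.449, 0.546, 0.449]
force: [-0.1, -0.8, 0.1]
finger_gap: 59.8
time: 25.85
position: [451.8, -158.2, 27.4]
eef_rot: [0.546, -0.449, 0.546, 0.449]
force: [-0.1, -0.4, -0.5]
finger_gap: 59.6
time: 26.02
position: [451.9, -158.1, 26.6]
eef_rot: [0.546, -0.449, 0.546, 0.449]
force: [-0.9, 0.5, 3.0]
finger_gap: 59.9
```

Contact came at the predicted height of 26.6. Releasing and retreating.

```bash
python3 -m jog '[{"linear":[0,0,0],"roll":0},{"linear":[0,0,0],"roll":0},{"linear":[0,0,0],"roll":0}]' -0.75
python3 -m jog '[{"linear":[-0.01,0,0],"roll":0},{"linear":[-0.03,0,0],"roll":0},{"linear":[-0.04,0,0],"roll":0},{"linear":[-0.04,0,0],"roll":0},{"linear":[-0.03,0,0],"roll":0}]'
python3 -m jog '[{"linear":[0,0,0],"roll":0},{"linear":[0,0,0],"roll":0}]'
python3 - <<'E'
from h import *
b=shot('wrist','w15'); t=shot('top','t15'); s=shot('side','s15')
pads(b,3.5,300); pads(t,3.5,60)
print(ctrl.sense()['position'])
g=cv2.cvtColor(np.ascontiguousarray(b['pixels']),cv2.COLOR_RGB2HSV); m=((g[:,:,2]>110)&(g[:,:,1]<60)).astype(np.uint8); m=cv2.morphologyEx(m,cv2.MORPH_CLOSE,np.ones((5,5)))
for c2 in cv2.findContours(m,0,1)[0]:
    if cv2.contourArea(c2)>2000: print(cv2.boundingRect(c2),cv2.minAreaRect(np.array([w(b,*p[0],19.5)[:2] for p in c2],np.float32)))
f=lambda c,x,y,X,Y,W,H:cv2.resize(c['pixels'][y:Y,x:X,::-1],(W,H),interpolation=cv2.INTER_CUBIC)
u,v=map(int,px(b,[452,-158,10])); u=min(max(u,90),550);v=min(max(v,80),320)
cv2.imwrite('pics/fin.png',np.vstack([f(t,185,135,445,285,520,300),np.hstack([f(s,250,160,430,310,280,240),f(b,u-90,v-80,u+90,v+80,240,240)])]))
E
```

```text
time: 26.27
position: [451.9, -158.1, 26.3]
eef_rot: [0.546, -0.449, 0.546, 0.449]
force: [-0.1, 0.8, -0.5]
finger_gap: 74.9
time: 26.68
position: [452.3, -158.3, 179.6]
eef_rot: [0.547, -0.45, 0.546, 0.448]
force: [1.5, 0.2, -0.4]
finger_gap: 74.4
time: 26.85
position: [453.0, -158.1, 178.5]
eef_rot: [0.548, -0.45, 0.545, 0.448]
force: [-0.0, -0.3, -0.7]
finger_gap: 74.4
[279. 307.] rect 607.1 -242.7 61.7 43.4 83.3
[319. 169.] rect 450.5 -155.6 77.9 119.9 78.8
[269.  84.] rect 344.1 -185.5 86.4 8.5 83.0
[389. 274.] rect 349.7 -188.8 92.3 24.0 82.4
[373. 248.] rect 419.0 -152.0 79.9 54.6 79.1
[210. 235.] rect 451.4 223.9 82.2 42.0 23.5
[311. 156.] rect 633.0 -12.6 47.4 29.2 88.5
[ 451.12436477 -158.0671286   175.44479001]
(111, 199, 91, 98) ((489.7745056152344, -345.5549011230469), (78.69425964355469, 113.3716812133789), 89.77396392822266)
(288, 135, 62, 98) ((451.8340759277344, -156.81130981445312), (61.22137451171875, 103.4237060546875), 79.15776824951172)
(24, 118, 76, 224) ((457.3558349609375, -455.8363342285156), (71.96025085449219, 266.8862609863281), 75.46207427978516)
```

View pics/fin.png

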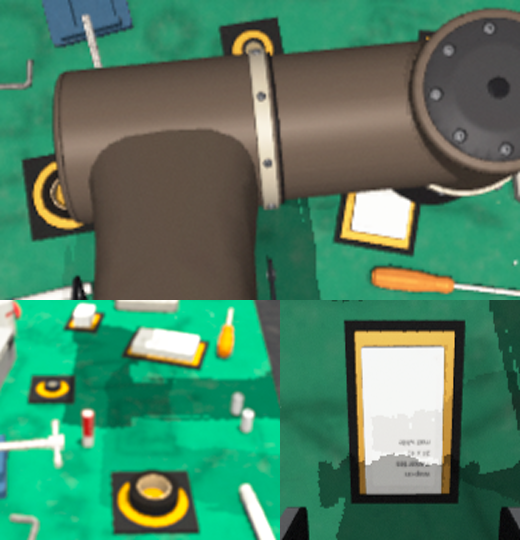

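The final picture shows all four parts in their recesses, with the carton square (79.2° against 78.8°). The battery is standing at about (88,428). Handing in.

```bash
python3 -c "
from cell import workorder,ctrl
print(ctrl.sense()['time'],workorder.finish_job())"
```

```text
the job is handed in; nothing more can be done
27.0 None
```

I took the stack apart from the top down (lens, block, tape roll, white box) and laid each part in its own recess. The job was handed in at 27.0 s of robot time, with the gripper open and about 150 mm above the last part.

| Part | Last check |
|---|---|
| Lens | Flat and central in its recess, seen in a close wrist picture after release |
| Block | Square in its recess, about 9 and 7 mm clear at the ends |
| Tape roll | In its recess, about 3 mm off centre |
| White box | About 2 mm off centre, 0.4° off square (79.2° against 78.8°) |

- **Battery:** it was upright in the final side view.
- **Forces:** the highest wrist force reported at the end of any move was about 14 N.
- **Disagreements:** the cameras differed by 2–4 mm in position and about 2° in the block pad's angle, so I used averages, well inside the 8–10 mm recess clearances. The finger opening read 1.5–3.5 mm under the true part sizes at every grasp.
- **Not seen at the end:** the arm hid parts of the pads in the last top view. The final check of the lens, block and tape rests on the side view and the earlier measurements made just after each was released.

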